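Nest the specimen pots, then unlatch the carrier's hold-down bar and hold it up

TASK

Get the plain metal specimen pots ready to go into the transport carrier: leaving the widest pot where it stands, first set the middle-sized pot down inside it, then set the narrowest pot down inside the middle one, all upright on their floors. Then open the carrier for a colleague: take the upright tab of the sprung latch at the free end of the hold-down bar, pull it sideways against its spring, towards the side on which its claw hangs down, until the claw is clear of the ball, and lift the bar's end off the ball by at least 8 cm. Finish while still holding the bar up there, still, with nothing else propping it, and leave the other things on the bench where they are.

Things in the scene. Friction and masses are not known exactly. Their poses are not given: they have to be found in the camera images.
- large_pot_mid (a point): Centre (half-way up) of the widest pot: open straight-sided round aluminium pot, 84 mm outside diameter, 45 mm high, wall 3 mm (78 mm bore), floor 4 mm thick; stands on the bench. z is its axis, up.
- medium_pot_mid (a point): Centre (half-way up) of the middle pot: same kind and pale metal, 58 mm outside diameter, 75 mm high, wall 3 mm (52 mm bore), floor 4 mm thick, about 0.13 kg. Seated in the wide pot its rim stands 79 mm above the bench, 34 mm above the wide pot's rim.
- small_pot_mid (a point): Centre (half-way up) of the narrowest pot: same kind and pale metal, 40 mm outside diameter, 105 mm high, wall 3 mm, floor 4 mm thick, about 0.09 kg. Seated in the nested middle pot its rim stands 113 mm above the bench, 34 mm above the middle pot's rim.
- carrier: Transport carrier fixed to the bench: grey plate 300 (x) x 130 (y) x 12 mm, steel ball post at its -x end (towards the robot), hinge post (164 mm high) at its +x end; hinge axis along y at x = +110 mm, 150 mm up. Origin at the centre of the plate's underside; x runs from the ball to the hinge, y is the sideways direction in which the latch opens, z up. Between the posts, along x, lies the hold-down bar.
- ball_centre (a point): Centre of the steel ball (32 mm diameter, flat shoulder below, 13 mm neck) on its post, 110 mm from the carrier's origin along its -x and 134 mm above the bench. Axes as the carrier's.
- bar_end (a point): Point in the bar's head (grey inverted cup 60 x 52 mm over the ball, open on the latch's +y side, closed on the -y side), 220 mm from the hinge. At rest it is 150 mm above the bench, 16 mm above the ball's centre. x and y as the carrier's while the bar is down; turns with the bar.
- latch_grip (a point): Grip point of the latch's tab: dark steel upright plate on the bar's head, 12 mm thick (y), 26 mm wide (x), with a lip 20 mm thick (y) along its top 5 mm. The point lies 23 mm below the tab's top, 22 mm above the plate it stands on; at rest 195 mm above the bench, straight above the ball. The latch slides with the tab along its y; the bar is lifted by the tab.
- latch (a joint): Slide of the latch along the carrier's +y, m: 0 shut (its claw hooks under the ball and locks the bar down), 0.016 fully drawn (stop). Claw is clear of the ball above 0.009. A spring pushes it shut: 6 N at 0, 10 N at 0.016.
- bar (a joint): Angle of the hold-down bar about its hinge, rad: 0 down on the ball, grows as the free end rises (limit 1.0). Bar and latch together weigh about 0.5 kg; the bar falls if let go. Lifting the end by 8 cm is about 0.37 rad.
- slide_box: closed wooden slide box, 50 x 80 x 30 mm high; a bystander, to be left alone. Origin at its underside.
- petri_dish: covered clear petri dish, 60 mm across, 16 mm high; a bystander, to be left alone. Origin at its underside.
- brush: small brush lying flat, 160 mm long; a bystander, to be left alone. Origin at its underside.
- tweezers: steel tweezers lying flat, 120 mm long, 6 mm high; a bystander, to be left alone. Origin at its underside.
- wash_bottle: white plastic wash bottle, 64 mm across, 190 mm high; a bystander, to be left alone. Origin at its underside.
- stain_jar: amber glass jar with black cap, 52 mm across, 80 mm high; a bystander, to be left alone. Origin at its underside.
Not all that is in view belongs to the job. What is shaped like the part that bears small_pot_mid but red or turquoise is not meant.

How it is judged:
On the way, in this order (a step that is already met when the one before it is completed fails the run):
1. the middle pot stands upright on the floor of the widest pot, released (horizontal distance between medium_pot_mid and large_pot_mid below 0.014 m and z of medium_pot_mid in the frame of large_pot_mid between 0.01 and 0.0265 m and angle between each of medium_pot_mid, large_pot_mid's own z axis and vertical below 0.15 rad and contact force between the fingers and medium_pot below 0.2 N), for 0.2 s.
2. the narrowest pot stands upright on the floor of the middle pot, released (horizontal distance between medium_pot_mid and large_pot_mid below 0.014 m and z of medium_pot_mid in the frame of large_pot_mid between 0.01 and 0.0265 m and angle between each of medium_pot_mid, large_pot_mid, small_pot_mid's own z axis and vertical below 0.15 rad and horizontal distance between small_pot_mid and medium_pot_mid below 0.01 m and z of small_pot_mid in the frame of medium_pot_mid between 0.01 and 0.0265 m and contact force between the fingers and small_pot below 0.2 N), for 0.2 s.
3. the latch is drawn sideways while the bar is still down (value of joint latch above 0.006 m and value of joint bar below 0.05 rad), for 0.05 s.
4. the bar's free end is lifted off the ball (value of joint bar above 0.28 rad and contact force between the fingers and bar above 0.5 N), for 0.2 s.
At the end, for the whole second after the job is handed in: Pots nested upright (tilt under 0.15 rad), centres within 14 mm (middle) and 10 mm (narrowest), each within 7 mm of its floor, not touched by the fingers. Bar raised over 0.28 rad (61 mm), under 0.1 rad/s, fingers bearing on bar or latch with over 0.5 N, no pot or bystander touching the bar (all of step 2 and all of step 4 and velocity of joint bar between -0.1 and 0.1 rad/s and contact force between the fingers and large_pot below 0.2 N and contact force between the fingers and medium_pot below 0.2 N and contact force between bar and large_pot below 0.1 N and contact force between bar and medium_pot below 0.1 N and contact force between bar and small_pot below 0.1 N and contact force between bar and slide_box below 0.1 N and contact force between bar and petri_dish below 0.1 N and contact force between bar and brush below 0.1 N and contact force between bar and tweezers below 0.1 N and contact force between bar and wash_bottle below 0.1 N and contact force between bar and stain_jar below 0.1 N); the arm keeps its last pose, push and grip.
It fails at once if the widest pot is shifted more than 40 mm (distance of large_pot_mid from where it was at the start of the episode above 0.04 m).
It fails at once if a bystander is shifted more than 40 mm (distance of any of slide_box, petri_dish, brush, tweezers, wash_bottle, stain_jar from where it was at the start of the episode above 0.04 m).
It also fails if it takes over 64 s, if anything falls off the work surface, if the arm or the gripper's body presses on something with over 40 N, if the wrist force passes 120 N, or if a joint passes its speed limit or range.

ROBOT

A 6-joint arm with a two-finger parallel gripper is mounted at the origin on the work surface. World frame = base frame: x ahead of the robot, y to its left, z up, the work surface at z = 0. Lengths are in m, angles in rad, forces in N, time in s.
With the tool pointing down it reaches from about 0.275 to 0.825 m from the base axis. Payload 4.9 kg.
Tool frame: the origin (TCP) lies on the centre line of the jaws, within the pads' length; the fingertips stand 14 mm ahead of it and the grasp point (between the pads) lies 5 mm behind it; z points along the fingers, y is the direction in which the jaws open and shut (so a half turn about z gives the same grasp; the last joint's range is limited). The gripper opens to 85 mm and grips with 20 to 120 N. Pads are 22 mm wide; open, the fingers measure 114 mm over their backs; the gripper's body (76 mm by 85 mm) begins 54 mm behind the grasp point. The pads swing forward as they close: fully open they stand 13 mm farther back than shut.
Start: joints at [1.07, 0.326, -0.193, 1.052, 0, 1.437], TCP at [0.197, 0.513, 0.245] pointing down, gripper open.
Joint ranges: [-2.65, 2.65], [-0.97, 1.79], [-1.3, 1.35], [-1.93, 2.1], [-1.47, 1.37], [-3.14, 3.14]. Speed limits (rad/s): [2.57, 2.57, 3.14, 3.14, 3.14, 3.14].

INTERFACE

Orientations are given as a unit quaternion [w, x, y, z].
In Python, from station import status, camera, job gives the robot as it stands. The module is installed in compiled form; this text tells all that it offers.
- The arm moves only by the shell command python3 -m crank 'ROWS' [FORCE]. ROWS is text: rows parted by semicolons, each of 5 numbers parted by spaces: the shift along the tool's x, y, z in m, then the turn about the tool's z in degrees, then the gripper command: -1 is fully open, 1 is shut, values between are in proportion. In form: dx dy dz twist hand; .... A call has 1 to 12 rows; each row shifts and turns the commanded pose from where the row before left it, along the tool's axes as they then stand; what a row does not reach is not made up. A row lasts 1/10 s, in which the tool goes at most 50 mm and 8.59 degrees, less where a joint would pass 70% of its speed; a pose out of reach is approached as far as the arm can. A call with a gripper value outside its range is refused whole. The fingers move at their own pace and stop on an object; FORCE is the grip in N (left out, the last holds). Time passes only in rows, so rows that do not move let the fingers close. It gives the time, the measured TCP pose, the force and the opening at its end, in the units of the state.
- status.observe(): the state, without advancing time (a new reading comes with each control period).
- camera(name): name is "side" or "top" or "wrist"; returns a dict with "pixels" (420x560x3 uint8, red, green, blue), "fx", "fy", "cx", "cy" (pixels), "k1" (the pictures are not rectified: a ray, as slopes to the right and down, at radius r is drawn at 1 + k1 r^2 times it, then the intrinsics apply), "R" (3x3) and "t" (3): a world point X has camera coordinates R X + t. Camera axes: x right, y down, z forward; pixel columns grow to the right and rows downward; lengths in m; the calibration is good to about 2 mm. A picture is of the moment at which its call begins. There is no depth.
- job.close_job(): hands the job in, once; it reports no verdict.
The state is a dict: "time": time; "joints": joint angles; "joint_velocities": joint speeds; "joint_torque": joint torques, N m; "tool_pos": TCP position; "tool_rot": TCP orientation; "wrist_force": force on the tool from outside, world axes, zero at the start; "torque": the same for the moment, N m; "finger_gap": finger opening in m.
Only numpy, scipy, OpenCV 4.12 (cv2) and the standard library are available. Lean on these libraries where they do the work, as an engineer would, in place of code of your own. Each camera call takes 0.05 s, during which the arm holds its last target.

## Working session

There is one attempt and no reset: what is moved stays moved. The work goes in short steps, Python scripts to look and compute and a shell command to move; the robot and the scene stay as the last step left them, time stands still between calls to the robot, and variables do not carry over. Pictures are saved under pics/ and viewed, and the job is handed in when it is done.

```bash
ls; mkdir -p pics; python3 - <<'E'
from station import status,camera
import cv2
s=status.observe()
print({k:s[k] for k in ['time','tool_pos','tool_rot','finger_gap','wrist_force']})
for n in ['side','top','wrist']:
    c=camera(n); cv2.imwrite(f'pics/{n}0.png',c['pixels'][:,:,::-1])
    print(n,c['fx'],c['cx'],c['cy'],c['k1'],c['R'],c['t'])
E
```

```text
pics
{'time': 0.0, 'tool_pos': array([0.19698684, 0.51294922, 0.24452605]), 'tool_rot': array([-2.49657534e-04,  1.82382717e-01,  9.83227272e-01, -7.83553571e-04]), 'finger_gap': 0.08506842113133938, 'wrist_force': array([ 0.84947779, -0.51406948, -0.08631565])}
side 520.5034469939314 266.80249389194415 199.0627898821644 -0.1123119027534907 [[ 0.94641487 -0.32285842  0.00783115]
 [-0.16240329 -0.49674243 -0.85256796]
 [ 0.27914881  0.8056112  -0.52255769]] [-0.53612781  0.1976947   1.03079231]
top 457.50108772835887 280.4497484788374 210.437971991819 0.04271145502185264 [[-0.00732334 -0.99991017  0.01122595]
 [-0.99627819  0.00633163 -0.08596329]
 [ 0.08588449 -0.01181371 -0.99623506]] [-0.08019594  0.58701028  1.2977198 ]
wrist 299.67857035702923 280.9694517865502 207.54864232515592 0.007133586628393051 [[ 0.35768554  0.93384116 -0.00132021]
 [ 0.89474847 -0.34230657  0.28679503]
 [ 0.26736908 -0.10376369 -0.95799106]] [-0.54917626 -0.03704001  0.38006948]
```

View pics/side0.png

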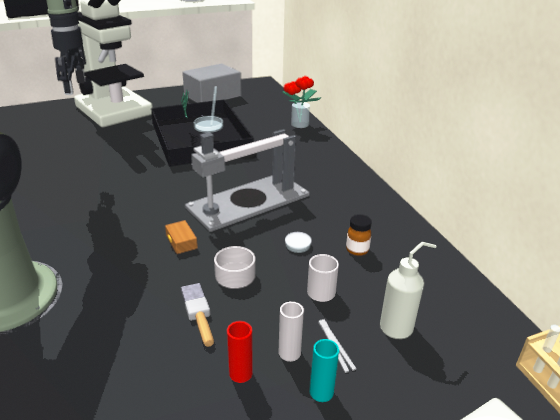

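View pics/top0.png

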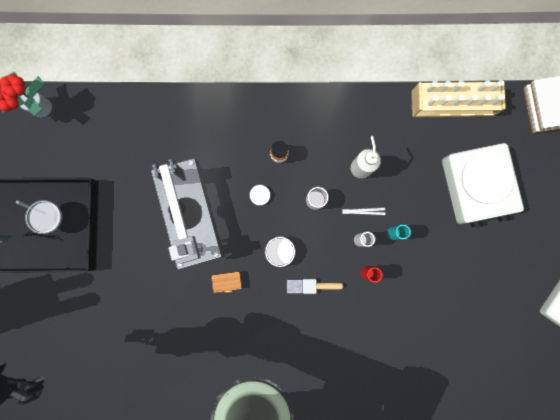

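View pics/wrist0.png

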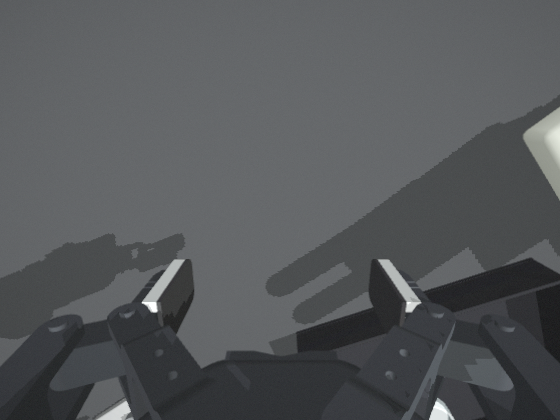

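Side view: wide pot at about (235,267), middle pot (322,278), plain narrow pot (290,332); red and turquoise decoys flank the narrow one. In the top view these are at (280,252), (317,199) and (365,240), with the carrier's bar head at (185,250). I'll enlarge the top view to measure the rims.

```bash
cat > h.py <<'E'
import numpy as np,cv2
from station import status,camera
def ray(c,u,v):
    K=np.array([[c['fx'],0,c['cx']],[0,c['fy'],c['cy']],[0,0,1.]])
    x=(u-c['cx'])/c['fx'];y=(v-c['cy'])/c['fy']
    a,b=x,y
    for _ in range(20):
        r2=a*a+b*b; a=x/(1+c['k1']*r2); b=y/(1+c['k1']*r2)
    R=np.array(c['R']);t=np.array(c['t'])
    return -R.T@t, R.T@np.array([a,b,1.])
def onz(c,u,v,z):
    o,d=ray(c,u,v); return o+d*(z-o[2])/d[2]
def proj(c,X):
    p=np.array(c['R'])@np.array(X)+c['t']; a,b=p[0]/p[2],p[1]/p[2]; k=1+c['k1']*(a*a+b*b)
    return c['fx']*a*k+c['cx'],c['fy']*b*k+c['cy']
def tri(pts):
    A=np.zeros((3,3));B=np.zeros(3)
    for c,u,v in pts:
        o,d=ray(c,u,v); d/=np.linalg.norm(d); M=np.eye(3)-np.outer(d,d); A+=M;B+=M@o
    X=np.linalg.solve(A,B)
    return X
E
python3 - <<'E'
import cv2
im=cv2.imread('pics/top0.png'); cv2.imwrite('pics/topA.png',cv2.resize(im[130:310,140:420],None,fx=2.85,fy=2.85,interpolation=cv2.INTER_CUBIC))
im=cv2.imread('pics/side0.png'); cv2.imwrite('pics/sideA.png',cv2.resize(im[100:400,160:440],None,fx=2,fy=2,interpolation=cv2.INTER_CUBIC))
E
```

```text
(no output)
```

View pics/topA.png

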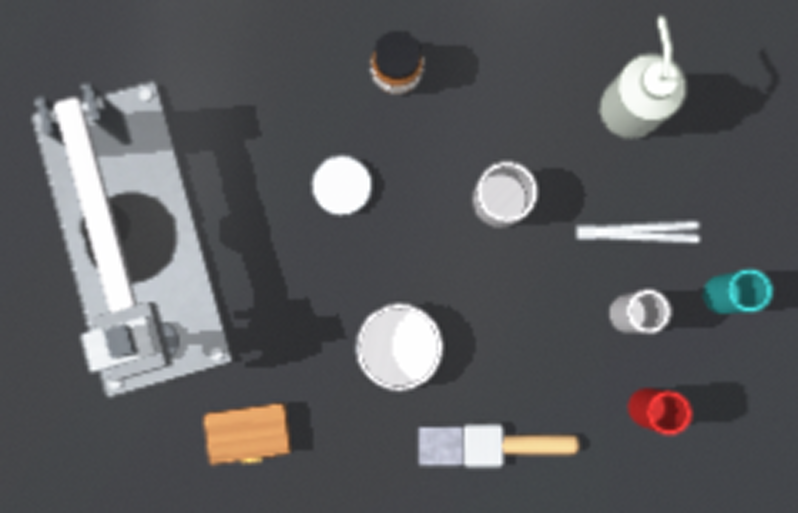

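View pics/sideA.png

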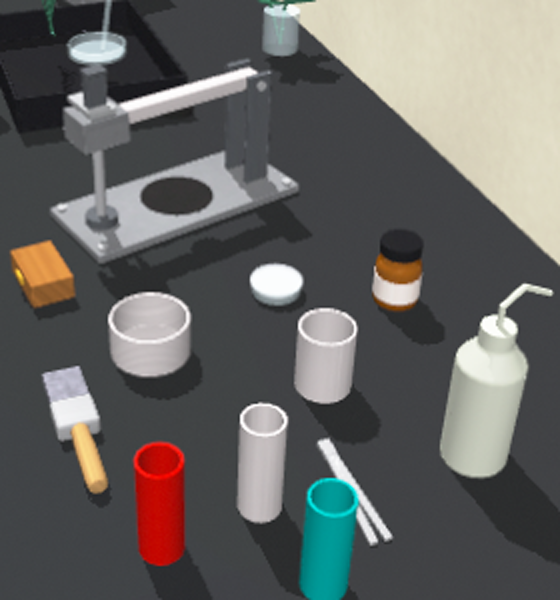

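```bash
cat > meas.py <<'E'
from h import *
t=camera('top');s=camera('side')
T=lambda a,b:((a+.5)/2.85-.5+140,(b+.5)/2.85-.5+130)
S=lambda a,b:((a+.5)/2-.5+160,(b+.5)/2-.5+100)
for n,z,a,b in [('L',.045,(399,347),(150,315)),('M',.075,(507,192),(327,329)),('S',.105,(649,311),(264,420))]:
    print(n,'top',onz(t,*T(*a),z).round(4),'side',onz(s,*S(*b),z).round(4),'tri',tri([(t,*T(*a)),(s,*S(*b))]).round(4))
for n,z,a in [('c_lb',.012,(105,397)),('c_rb',.012,(231,360)),('c_lt',.012,(33,121)),('c_rt',.012,(158,83)),('tabtop',.218,(121,341))]:
    print(n,onz(t,*T(*a),z).round(4))
print('tab tri',tri([(t,*T(121,341)),(s,*S(95,70))]).round(4))
for n,z,a in [('cap jar',.08,(397,55)),('petri',.016,(342,185)),('bottle cap',.16,(660,80)),('tweezL',.0,(577,232)),('tweezR',.0,(700,232)),('teal',.105,(750,291)),('red',.105,(669,412)),('boxc',.03,(247,432)),('brL',0,(418,445)),('brR',0,(578,445))]:
    print(n,onz(t,*T(*a),z).round(4))
E
python3 meas.py
```

```text
L top [ 0.4685 -0.0809  0.045 ] side [ 0.47   -0.0758  0.045 ] tri [ 0.4686 -0.0809  0.0491]
M top [ 0.6191 -0.1876  0.075 ] side [ 0.6178 -0.1887  0.075 ] tri [ 0.6188 -0.1876  0.0739]
S top [ 0.5011 -0.318   0.105 ] side [ 0.5014 -0.3167  0.105 ] tri [ 0.501  -0.3177  0.1061]
c_lb [0.4206 0.2157 0.012 ]
c_rb [0.4566 0.0892 0.012 ]
c_lt [0.7025 0.2926 0.012 ]
c_rt [0.7416 0.1654 0.012 ]
tabtop [0.4761 0.1588 0.218 ]
tab tri [0.4761 0.1584 0.2199]
cap jar [ 0.7548 -0.0807  0.08  ]
petri [ 0.6341 -0.024   0.016 ]
bottle cap [ 0.7121 -0.3219  0.16  ]
tweezL [ 0.5856 -0.2665  0.    ]
tweezR [ 0.5848 -0.3938  0.    ]
teal [ 0.5195 -0.4142  0.105 ]
red [ 0.406  -0.3344  0.105 ]
boxc [0.3854 0.0708 0.03  ]
brL [ 0.3688 -0.1     0.    ]
brR [ 0.3676 -0.2632  0.    ]
```

```bash
python3 -m crank '0 0 -0.05 0 -1;-0.03 -0.023 0 0 -1;-0.036 -0.028 0 0 -1;-0.036 -0.028 0 0 -1;-0.036 -0.028 0 0 -1;-0.036 -0.028 0 0 -1;-0.036 -0.028 0 0 -1;-0.036 -0.028 0 0 -1;-0.036 -0.028 0 0 -1;-0.036 -0.028 0 0 -1;-0.036 -0.028 0 0 -1;-0.036 -0.028 0 0 -1' 40
```

```text
time: 1.45
tool_pos: [0.4533, 0.0889, 0.2954]
tool_rot: [0.0, 0.183, 0.983, 0.0]
wrist_force: [2.0, 0.9, -0.4]
finger_gap: 0.085
```

```bash
cat >> h.py <<'E'
from scipy.spatial.transform import Rotation as Ro
def to(x,y,z):
    s=status.observe(); q=s['tool_rot']; R=Ro.from_quat([q[1],q[2],q[3],q[0]]).as_matrix()
    print('t',round(s['time'],2),'pos',s['tool_pos'].round(4),'yaw_y',np.degrees(np.arctan2(R[1,1],R[0,1])).round(2),'zax',R[:,2].round(4),'gap',round(s['finger_gap'],4),'F',s['wrist_force'].round(2))
    print('local',(R.T@(np.array([x,y,z])-s['tool_pos'])).round(4))
E
python3 -c "
from h import *
to(.619,-.188,.295)"
```

```text
t 1.45 pos [0.4533 0.0889 0.2954] yaw_y 68.97 zax [ 5.e-04  2.e-04 -1.e+00] gap 0.085 F [ 1.95  0.88 -0.43]
local [-0.2541 -0.199   0.0005]
```

```bash
python3 -m crank '-0.036 -0.028 0 0 -1;-0.036 -0.028 0 0 -1;-0.036 -0.028 0 0 -1;-0.036 -0.028 0 0 -1;-0.036 -0.028 0 0 -1;-0.036 -0.028 0 0 -1;-0.038 -0.031 0.02 0 -1;0 0 0.04 0 -1;0 0 0.04 0 -1;0 0 0 0 -1'; python3 - <<'E'
from h import *
to(.619,-.188,.2)
w=camera('wrist'); cv2.imwrite('pics/w1.png',w['pixels'][:,:,::-1])
print(ray(w,280,210))
t=camera('top'); cv2.imwrite('pics/t1.png',t['pixels'][:,:,::-1])
E
```

```text
time: 2.45
tool_pos: [0.6131, -0.1826, 0.1899]
tool_rot: [-0.006, 0.183, 0.983, 0.001]
wrist_force: [-1.0, 1.0, -0.4]
finger_gap: 0.0856
t 2.45 pos [ 0.6131 -0.1826  0.1899] yaw_y 68.94 zax [-0.0108  0.0047 -0.9999] gap 0.0856 F [-1.04  1.03 -0.44]
local [-0.0073 -0.0029 -0.0101]
(array([ 0.54537142, -0.15673419,  0.32020356]), array([ 0.26372091, -0.10402992, -0.95901326]))
```

View pics/w1.png

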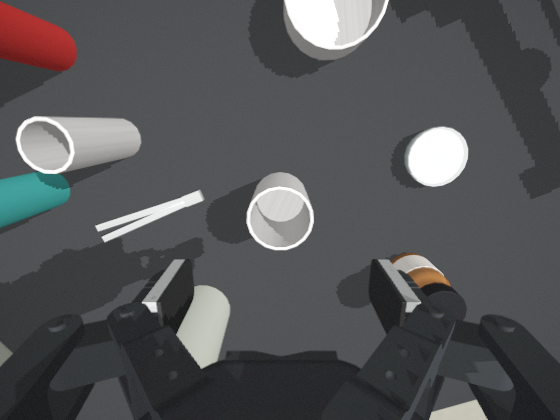

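Wrist view: middle pot rim centred at about (280.5,218.5), narrow plain pot rim about (46,145), wide pot at top (335,10). Next I'll measure the rims with ellipse fits.

```bash
python3 - <<'E'
from h import *
w=camera('wrist'); im=w['pixels'].astype(int)
def rim(c,box,z,thr,name):
    x0,y0,x1,y1=box
    p=c['pixels'][y0:y1,x0:x1]; hsv=cv2.cvtColor(p,cv2.COLOR_RGB2HSV)
    m=((hsv[...,2]>thr)&(hsv[...,1]<40)).astype(np.uint8)
    cs,_=cv2.findContours(m,cv2.RETR_EXTERNAL,cv2.CHAIN_APPROX_NONE)
    k=max(cs,key=cv2.contourArea); e=cv2.fitEllipse(k)
    print(name,thr,(e[0][0]+x0,e[0][1]+y0),e[1],onz(c,e[0][0]+x0,e[0][1]+y0,z).round(4))
for thr in (190,210,230): rim(w,(240,165,322,255),.075,thr,'M')
for thr in (190,210,230): rim(w,(12,108,145,180),.105,thr,'S')
print('M',onz(w,280.5,218.5,.075),'S',onz(w,46,145,.105))
for cn,u,v in [('M',280.5,218.5)]:
    pass
for n,X in [('M',(.619,-.188,.075)),('S',(.501,-.318,.105)),('L',(.4685,-.081,.045))]: print(n,proj(w,X))
to(.619,-.188,.1)
E
```

```text
M 190 (280.13993072509766, 208.58243560791016) (62.672603607177734, 68.86469268798828) [ 0.6181 -0.1848  0.075 ]
M 210 (279.3105354309082, 210.30469131469727) (61.662696838378906, 64.79737854003906) [ 0.6193 -0.186   0.075 ]
M 230 (279.3166160583496, 210.35729598999023) (61.309898376464844, 63.713565826416016) [ 0.6193 -0.1861  0.075 ]
S 190 (73.32905578613281, 135.58221054077148) (53.089656829833984, 123.15161895751953) [ 0.5058 -0.3001  0.105 ]
S 210 (49.38129806518555, 137.48329544067383) (49.49116134643555, 61.2053108215332) [ 0.5009 -0.3167  0.105 ]
S 230 (49.377445220947266, 137.67500495910645) (48.823387145996094, 60.795040130615234) [ 0.501  -0.3168  0.105 ]
M [ 0.62671409 -0.18778488  0.075     ] S [ 0.50455461 -0.32198972  0.105     ]
M (np.float64(277.12039212585256), np.float64(210.79247685518666))
S (np.float64(47.952535323124806), np.float64(138.25879828208855))
L (np.float64(334.4321515989125), np.float64(-14.066248503028561))
t 2.6 pos [ 0.6177 -0.1838  0.1982] yaw_y 69.0 zax [ 1.6e-03 -7.0e-04 -1.0e+00] gap 0.0852 F [-0.08  1.23  0.86]
local [-0.0025 -0.0034  0.0982]
```

```bash
python3 -m crank '-0.002 -0.003 0.04 0 -1;0 0 0.04 0 -1;0 0 0.035 0 -1;0 0 0.021 0 -1;0 0 0 0 -1;0 0 0 0 -1;0 0 0 0 0.2;0 0 0 0 0.5;0 0 0 0 0.5;0 0 0 0 0.5' 40; python3 - <<'E'
from h import *
to(.619,-.187,.062)
s=camera('side'); cv2.imwrite('pics/s2.png',cv2.resize(s['pixels'][100:400,160:440,::-1],None,fx=2,fy=2))
E
```

```text
time: 3.6
tool_pos: [0.6195, -0.1877, 0.0631]
tool_rot: [0.002, 0.182, 0.983, -0.0]
wrist_force: [-0.4, 0.8, 5.3]
finger_gap: 0.057
t 3.6 pos [ 0.6195 -0.1877  0.0631] yaw_y 68.99 zax [ 0.004  -0.0013 -1.    ] gap 0.057 F [-0.42  0.77  5.25]
local [0.0007 0.0005 0.0011]
```

View pics/s2.png

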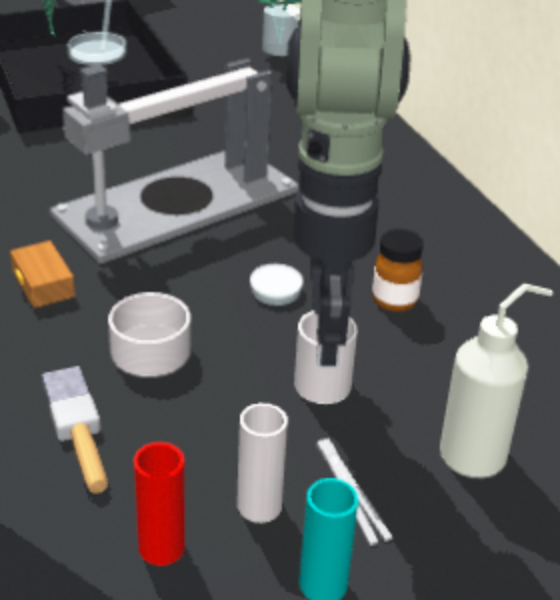

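The middle pot is gripped (gap 57 mm), with the fingertips about a third of the way down it. Next I'll lift it and fit the wide pot's rim.

```bash
python3 -m crank '0 0 -0.03 0 0.5;0 0 -0.04 0 0.5;0 0 -0.03 0 0.5;0 0 0 0 0.5'; python3 - <<'E'
from h import *
t=camera('top');s=camera('side')
def rim(c,box,z,thr,name):
    x0,y0,x1,y1=box
    p=c['pixels'][y0:y1,x0:x1]; hsv=cv2.cvtColor(p,cv2.COLOR_RGB2HSV)
    m=((hsv[...,2]>thr)&(hsv[...,1]<40)).astype(np.uint8)
    cs,_=cv2.findContours(m,cv2.RETR_EXTERNAL,cv2.CHAIN_APPROX_NONE)
    k=max(cs,key=cv2.contourArea); e=cv2.fitEllipse(k)
    print(name,thr,(e[0][0]+x0,e[0][1]+y0),e[1],onz(c,e[0][0]+x0,e[0][1]+y0,z).round(4))
for thr in (120,160,200): rim(t,(262,233,300,270),.045,thr,'L')
for thr in (120,160,200): rim(t,(308,184,332,213),.175,thr,'M')
for thr in (120,160,200,220): rim(s,(205,240,260,290),.045,thr,'Ls')
c=np.array([.4685,-.081]); 
for a in range(0,360,45): print(np.round(proj(s,(c[0]+.042*np.cos(np.radians(a)),c[1]+.042*np.sin(np.radians(a)),.045)),1),np.round(proj(t,(c[0]+.042*np.cos(np.radians(a)),c[1]+.042*np.sin(np.radians(a)),.045)),1))
to(.4685,-.081,.163)
im=s['pixels'][230:300,195:275,::-1]; cv2.imwrite('pics/Ls.png',cv2.resize(im,None,fx=7,fy=7,interpolation=cv2.INTER_NEAREST))
E
```

```text
time: 4.05
tool_pos: [0.6211, -0.1887, 0.1668]
tool_rot: [0.005, 0.182, 0.983, -0.001]
wrist_force: [-0.4, -1.2, -0.5]
finger_gap: 0.0565
L 120 (284.07893562316895, 251.90885162353516) (36.780181884765625, 39.82461929321289) [ 0.467  -0.0934  0.045 ]
L 160 (289.7062873840332, 255.34036445617676) (21.433185577392578, 43.71784973144531) [ 0.4573 -0.1092  0.045 ]
L 200 (272.302285194397, 247.9716911315918) (11.285090446472168, 28.4190616607666) [ 0.4784 -0.0601  0.045 ]
M 120 (319.5, 198.0) (26.915735244750977, 33.590721130371094) [ 0.6051 -0.1832  0.175 ]
M 160 (319.85386085510254, 198.39742183685303) (26.464292526245117, 33.15855026245117) [ 0.604 -0.184  0.175]
M 200 (311.5900902748108, 185.11800944805145) (2.8560667037963867, 9.123445510864258) [ 0.6386 -0.1632  0.175 ]
Ls 120 (234.34917449951172, 266.35670280456543) (42.05497360229492, 43.03774642944336) [ 0.461  -0.1044  0.045 ]
Ls 160 (233.8444118499756, 265.9444122314453) (39.677494049072266, 43.02806091308594) [ 0.4604 -0.1028  0.045 ]
Ls 200 (234.66601753234863, 259.2377052307129) (24.762596130371094, 39.020851135253906) [ 0.468  -0.0822  0.045 ]
Ls 220 (234.08892059326172, 258.61762046813965) (24.086071014404297, 38.812808990478516) [ 0.4675 -0.0798  0.045 ]
[254.1 255. ] [279.6 236.5]
[244.4 247.9] [269.1 241. ]
[229.3 247.3] [264.8 251.5]
[217.2 253.2] [269.2 262.1]
[215.  262.8] [279.8 266.4]
[224.5 270.4] [290.3 261.9]
[240.5 271.2] [294.5 251.3]
[252.8 264.6] [290.1 240.8]
t 4.15 pos [ 0.6185 -0.1876  0.1619] yaw_y 68.99 zax [ 0.0026 -0.0011 -1.    ] gap 0.0566 F [-0.11  0.25 -1.49]
local [ 0.1782  0.0457 -0.0016]
```

View pics/Ls.png

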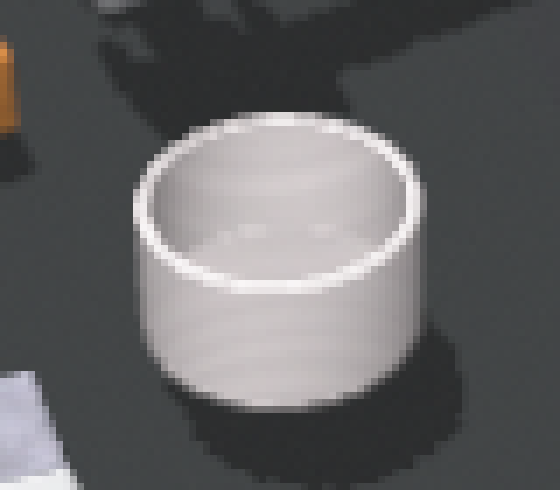

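```bash
python3 -m crank '0.03 0.008 0 0 0.5;0.045 0.0115 0 0 0.5;0.045 0.0115 0 0 0.5;0.04 0.01 0 0 0.5;0.018 0.005 0 0 0.5;0 0 0 0 0.5;0 0 0.02 0 0.5;0 0 0.02 0 0.5;0 0 0 0 0.5;0 0 0 0 0.5'; python3 - <<'E'
from h import *
to(.468,-.0805,.068)
s=camera('side'); cv2.imwrite('pics/s3.png',cv2.resize(s['pixels'][170:310,160:310,::-1],None,fx=4,fy=4))
t=camera('top'); cv2.imwrite('pics/t3.png',cv2.resize(t['pixels'][200:300,220:340,::-1],None,fx=5,fy=5))
E
```

```text
time: 5.15
tool_pos: [0.4682, -0.0808, 0.1199]
tool_rot: [-0.001, 0.183, 0.983, 0.0]
wrist_force: [0.2, -0.2, -1.0]
finger_gap: 0.0568
t 5.15 pos [ 0.4682 -0.0808  0.1199] yaw_y 68.96 zax [-1.4e-03  4.0e-04 -1.0e+00] gap 0.0568 F [ 0.22 -0.18 -1.03]
local [0.0003 0.0002 0.0519]
```

View pics/s3.png

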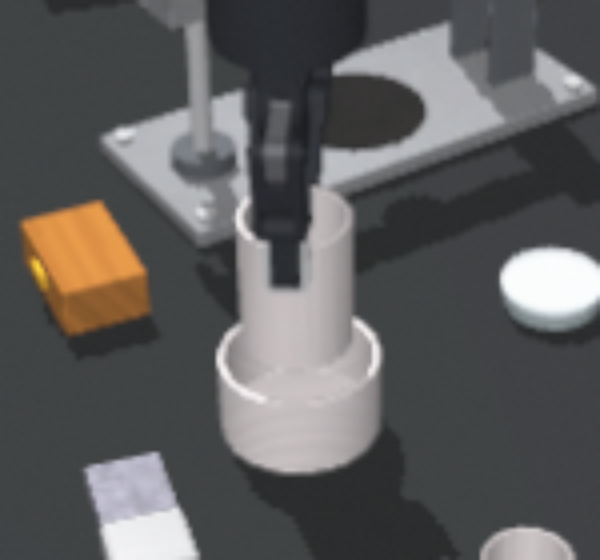

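The middle pot hangs upright over the wide pot and is centred to about 1 mm (296 against 300 in the 4x crop). Next I'll lower it.

```bash
python3 -m crank '0 0 0.02 0 0.5;0 0 0.02 0 0.5;0 0 0.008 0 0.5;0 0 0.005 0 0.5;0 0 0 0 0.5;0 0 0 0 0.5'; python3 -c "
from h import *
to(.468,-.0805,.067)"
```

```text
time: 5.85
tool_pos: [0.4688, -0.0807, 0.0681]
tool_rot: [0.001, 0.182, 0.983, -0.0]
wrist_force: [-0.3, -0.3, -0.6]
finger_gap: 0.0567
t 5.85 pos [ 0.4688 -0.0807  0.0681] yaw_y 68.98 zax [ 1.2e-03 -4.0e-04 -1.0e+00] gap 0.0567 F [-0.31 -0.32 -0.61]
local [ 0.0008 -0.0001  0.0011]
```

```bash
python3 -m crank '0 0 0.001 0 0.5;0 0 0 0 0.5;0 0 0 0 0.5'; python3 -m crank '0 0 0 0 0.2;0 0 0 0 0;0 0 0 0 -0.6;0 0 0 0 -0.7;0 0 -0.02 0 -0.8;0 0 -0.04 0 -1;0 0 -0.04 0 -1;0 0 -0.04 0 -1;0 0 0 0 -1'; python3 - <<'E'
from h import *
to(.501,-.3173,.2)
s=camera('side'); cv2.imwrite('pics/s4.png',cv2.resize(s['pixels'][170:310,160:310,::-1],None,fx=4,fy=4))
w=camera('wrist'); cv2.imwrite('pics/w4.png',w['pixels'][:,:,::-1])
E
```

```text
time: 6.15
tool_pos: [0.4688, -0.0807, 0.0671]
tool_rot: [0.001, 0.182, 0.983, -0.0]
wrist_force: [-0.2, 0.7, 5.6]
finger_gap: 0.0567
time: 7.05
tool_pos: [0.4713, -0.0815, 0.2113]
tool_rot: [0.004, 0.182, 0.983, -0.001]
wrist_force: [0.5, -0.5, -0.1]
finger_gap: 0.0857
t 7.05 pos [ 0.4713 -0.0815  0.2113] yaw_y 68.99 zax [ 0.0086 -0.0029 -1.    ] gap 0.0857 F [ 0.45 -0.47 -0.08]
local [-0.1122 -0.2095  0.0123]
```

View pics/s4.png

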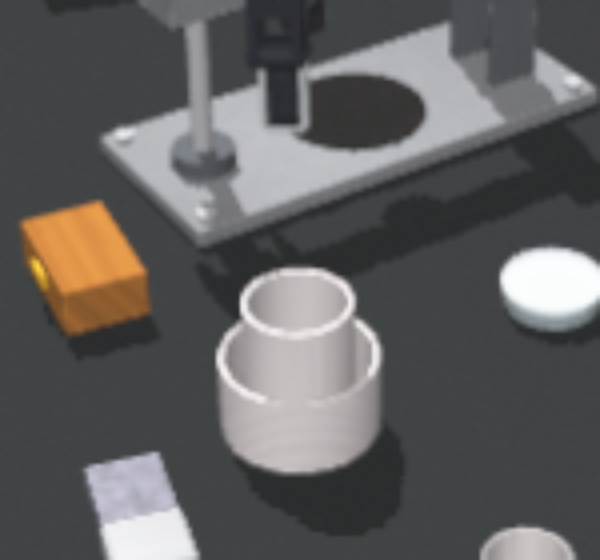

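View pics/w4.png

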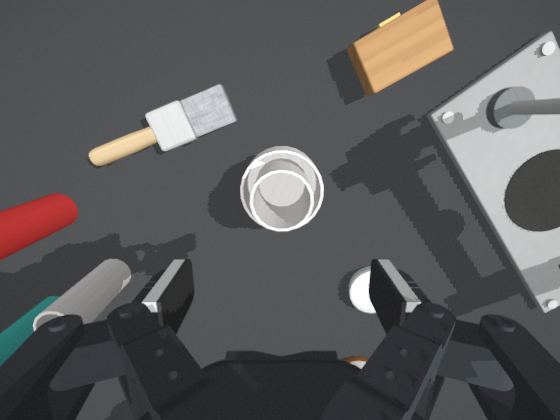

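The middle pot sits upright inside the wide one, rim about 34 mm above it, and is roughly centred. Now the narrow plain pot.

```bash
python3 -m crank '-0.013 -0.024 0 0 -1;-0.022 -0.041 0 0 -1;-0.022 -0.041 0 0 -1;-0.022 -0.041 0 0 -1;-0.02 -0.037 0 0 -1;-0.012 -0.025 0 0 -1;0 0 0 0 -1;0 0 0 0 -1'; python3 - <<'E'
from h import *
to(.501,-.3173,.092)
w=camera('wrist'); cv2.imwrite('pics/w5.png',w['pixels'][:,:,::-1])
s=camera('side'); print('M',onz(s,233.9,245.6,.079))
for thr in (200,220,240):
    hsv=cv2.cvtColor(w['pixels'],cv2.COLOR_RGB2HSV)
    m=((hsv[...,2]>thr)&(hsv[...,1]<40)).astype(np.uint8); m[260:]=0
    cs,_=cv2.findContours(m,cv2.RETR_EXTERNAL,cv2.CHAIN_APPROX_NONE)
    for k in cs:
        if len(k)>60:
            e=cv2.fitEllipse(k); print(thr,e,onz(w,*e[0],.105).round(4),onz(w,*e[0],.079).round(4))
E
```

```text
time: 7.95
tool_pos: [0.4956, -0.3149, 0.204]
tool_rot: [-0.002, 0.183, 0.983, 0.001]
wrist_force: [0.0, 0.9, 0.4]
finger_gap: 0.0852
t 7.95 pos [ 0.4956 -0.3149  0.204 ] yaw_y 68.92 zax [-0.0031  0.0031 -1.    ] gap 0.0852 F [0.   0.85 0.35]
local [-0.0064 -0.0005  0.112 ]
M [ 0.46773812 -0.08068633  0.079     ]
200 ((319.08551025390625, 250.9154815673828), (9.257222175598145, 81.99584197998047), 74.1844482421875) [ 0.5366 -0.2965  0.105 ] [ 0.549  -0.2974  0.079 ]
200 ((553.4252319335938, 214.31585693359375), (13.987503051757812, 43.78099060058594), 1.438881516456604) [ 0.5735 -0.1117  0.105 ] [ 0.5901 -0.0915  0.079 ]
200 ((282.6965026855469, 216.7283172607422), (45.549461364746094, 61.83037185668945), 17.648683547973633) [ 0.4978 -0.314   0.105 ] [ 0.5058 -0.3169  0.079 ]
200 ((518.0592041015625, 73.90068817138672), (87.79159545898438, 108.37451171875), 47.75093078613281) [ 0.4586 -0.1225  0.105 ] [ 0.4622 -0.1036  0.079 ]
200 ((423.9050598144531, 5.551229000091553), (13.262642860412598, 47.702720642089844), 78.23451232910156) [ 0.394  -0.1743  0.105 ] [ 0.3903 -0.1613  0.079 ]
2
[... 1021 characters left out ...]
 73.63178253173828) [ 0.5367 -0.2968  0.105 ] [ 0.5491 -0.2977  0.079 ]
240 ((281.5058898925781, 221.0893096923828), (44.80482482910156, 47.46516799926758), 88.57323455810547) [ 0.5009 -0.3162  0.105 ] [ 0.5093 -0.3194  0.079 ]
240 ((553.7102661132812, 214.70590209960938), (13.18199348449707, 42.328880310058594), 2.0590124130249023) [ 0.5739 -0.1115  0.105 ] [ 0.5906 -0.0914  0.079 ]
240 ((521.1339721679688, 72.83589172363281), (86.25296783447266, 109.69111633300781), 58.93344497680664) [ 0.4587 -0.1204  0.105 ] [ 0.4623 -0.1013  0.079 ]
240 ((385.0111999511719, 12.826166152954102), (31.41954231262207, 45.07963562011719), 83.15715026855469) [ 0.3888 -0.1994  0.105 ] [ 0.3844 -0.1892  0.079 ]
```

View pics/w5.png

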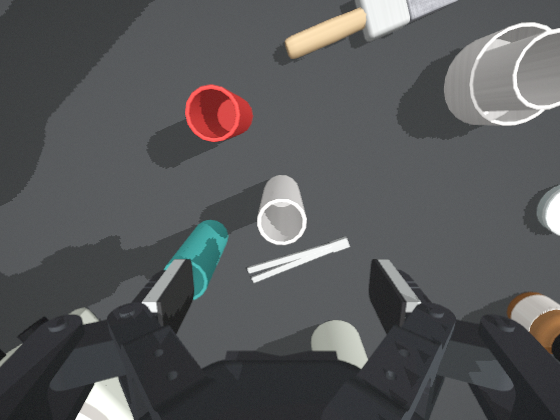

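```bash
python3 -c "
from h import *
to(.501,-.317,.092)"
```

```text
t 8.05 pos [ 0.496  -0.3139  0.2051] yaw_y 69.03 zax [-0.0022  0.0021 -1.    ] gap 0.0856 F [ 0.07 -0.02  0.22]
local [-0.0061 -0.0013  0.113 ]
```

```bash
python3 -m crank '-0.0058 -0.0013 0.03 0 -1;0 0 0.04 0 -1;0 0 0.028 0 -1;0 0 0.014 0 -1;0 0 0 0 -1;0 0 0 0 -1;0 0 0 0 0.3;0 0 0 0 0.7;0 0 0 0 0.7;0 0 0 0 0.7' 40; python3 - <<'E'
from h import *
to(.501,-.317,.092)
s=camera('side'); cv2.imwrite('pics/s6.png',cv2.resize(s['pixels'][220:400,200:370,::-1],None,fx=3,fy=3))
E
```

```text
time: 9.05
tool_pos: [0.5025, -0.3191, 0.0956]
tool_rot: [0.001, 0.182, 0.983, -0.0]
wrist_force: [-0.7, 1.1, 5.8]
finger_gap: 0.0384
t 9.05 pos [ 0.5025 -0.3191  0.0956] yaw_y 68.98 zax [ 1.9e-03 -9.0e-04 -1.0e+00] gap 0.0384 F [-0.67  1.14  5.85]
local [0.0021 0.0014 0.0036]
```

View pics/s6.png

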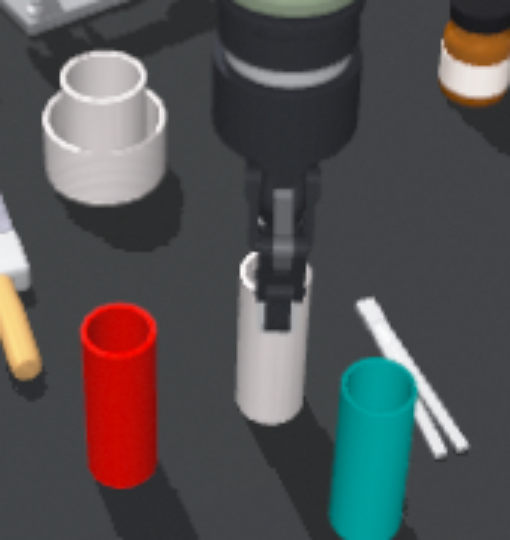

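The plain narrow pot is gripped (gap 38 mm); the decoys are untouched. Next I'll lift it.

```bash
python3 -m crank '0 0 -0.025 0 0.7;0 0 -0.04 0 0.7;0 0 -0.04 0 0.7;0 0 -0.02 0 0.7;0 0 0 0 0.7;0 0 0 0 0.7'; python3 - <<'E'
from h import *
to(.47,-.0815,.21)
E
```

```text
time: 9.7
tool_pos: [0.5016, -0.3186, 0.219]
tool_rot: [-0.0, 0.182, 0.983, -0.0]
wrist_force: [0.2, -0.3, -1.8]
finger_gap: 0.0384
t 9.7 pos [ 0.5016 -0.3186  0.219 ] yaw_y 68.98 zax [-1.e-04 -0.e+00 -1.e+00] gap 0.0384 F [ 0.16 -0.27 -1.75]
local [0.1145 0.21   0.009 ]
```

```bash
python3 -m crank '0.0125 0.024 0 0 0.7;0.022 0.04 0 0 0.7;0.022 0.04 0 0 0.7;0.022 0.04 0 0 0.7;0.022 0.04 0 0 0.7;0.01 0.018 0 0 0.7;0.004 0.008 0 0 0.7;0 0 0.01 0 0.7;0 0 0 0 0.7;0 0 0 0 0.7'; python3 - <<'E'
from h import *
to(.47,-.0815,.0995)
s=camera('side'); cv2.imwrite('pics/s7.png',cv2.resize(s['pixels'][170:310,160:310,::-1],None,fx=4,fy=4))
t=camera('top'); cv2.imwrite('pics/t7.png',cv2.resize(t['pixels'][200:300,220:340,::-1],None,fx=5,fy=5))
w=camera('wrist'); cv2.imwrite('pics/w7.png',w['pixels'][:,:,::-1])
E
```

```text
time: 10.7
tool_pos: [0.47, -0.0826, 0.2084]
tool_rot: [-0.001, 0.183, 0.983, -0.0]
wrist_force: [-1.0, 0.2, 0.4]
finger_gap: 0.0382
t 10.7 pos [ 0.47   -0.0826  0.2084] yaw_y 68.89 zax [-1.6e-03  1.0e-04 -1.0e+00] gap 0.0382 F [-1.01  0.23  0.45]
local [0.0002 0.0011 0.1089]
```

View pics/s7.png

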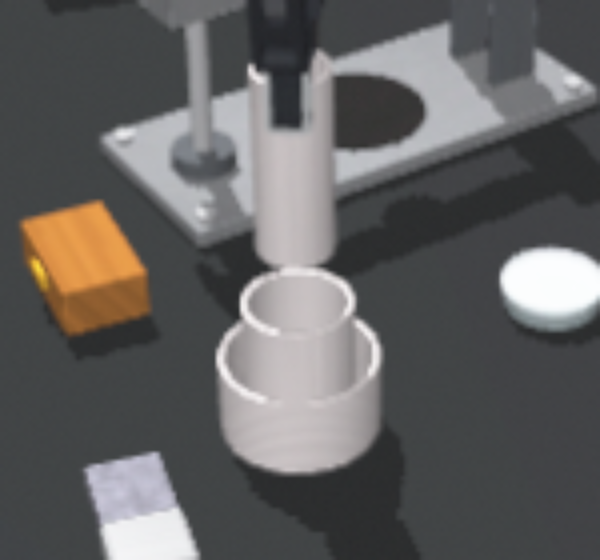

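View pics/w7.png

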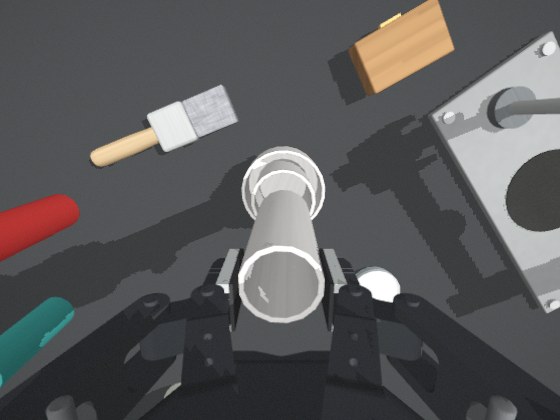

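Narrow pot hangs above the nest; wrist view rims: narrow (281,284), middle about (283,200).

```bash
python3 - <<'E'
from h import *
w=camera('wrist'); s=camera('side')
print('S rim',onz(w,281,284,.218),'M rim',onz(w,283,200.5,.079))
# side: S bottom-axis: midline x of body near bottom, and S low edge
print('S side rim', onz(s,160+290/4-.4,170+73/4-.4,.218))
for n,X in [('S bottom',(.468,-.0808,.113)),('M rim',(.468,-.0807,.079)),('M rim+x29',(.497,-.0807,.079))]: 
    a=proj(s,X);print(n,(a[0]-160)*4,(a[1]-170)*4,proj(w,X))
to(.47,-.0815,.0995)
E
```

```text
S rim [ 0.46892272 -0.08200149  0.218     ] M rim [ 0.46838447 -0.07984207  0.079     ]
S side rim [ 0.46635855 -0.08622605  0.218     ]
S bottom 294.3883520429175 247.5743800292645 (np.float64(281.976043253347), np.float64(211.86883548153548))
M rim 296.1042732230244 302.31940862960573 (np.float64(281.9549162750799), np.float64(200.44558643795895))
M rim+x29 350.74446784417137 291.76196959790525 (np.float64(293.1990594518983), np.float64(228.7018256463236))
t 10.95 pos [ 0.4704 -0.0823  0.2095] yaw_y 68.92 zax [ 2.e-04 -1.e-04 -1.e+00] gap 0.0385 F [ 0.02  0.31 -0.57]
local [0.0006 0.0006 0.11  ]
```

```bash
python3 -m crank '0.0005 0.001 0.015 0 0.7;0 0 0.025 0 0.7;0 0 0.025 0 0.7;0 0 0.02 0 0.7;0 0 0.012 0 0.7;0 0 0.004 0 0.7;0 0 0 0 0.7;0 0 0 0 0.7'; python3 - <<'E'
from h import *
to(.47,-.0815,.1035)
E
```

```text
time: 11.75
tool_pos: [0.4707, -0.0808, 0.1091]
tool_rot: [0.001, 0.182, 0.983, -0.0]
wrist_force: [0.2, 0.3, -1.1]
finger_gap: 0.0387
t 11.75 pos [ 0.4707 -0.0808  0.1091] yaw_y 68.98 zax [ 1.1e-03 -4.0e-04 -1.0e+00] gap 0.0387 F [ 0.24  0.32 -1.13]
local [ 0.0004 -0.0009  0.0056]
```

```bash
python3 -m crank '0 -0.0005 0.003 0 0.7;0 0 0.002 0 0.7;0 0 0 0 0.7;0 0 0 0 0.7;0 0 0 0 0.7'
```

```text
time: 12.25
tool_pos: [0.4702, -0.081, 0.1036]
tool_rot: [0.0, 0.182, 0.983, -0.0]
wrist_force: [0.6, -0.5, 1.0]
finger_gap: 0.038
```

```bash
python3 -m crank '0 0 0.001 0 0.7;0 0 0 0 0.7;0 0 0 0 0.5;0 0 0 0 0.2;0 0 0 0 -0.2;0 0 0 0 -0.4;0 0 -0.01 0 -0.6;0 0 -0.03 0 -1;0 0 -0.045 0 -1;0 0 -0.045 0 -1;0 0 -0.03 0 -1;0 0 0 0 -1'; python3 - <<'E'
from h import *
to(.476,.1585,.26)
s=camera('side'); cv2.imwrite('pics/s8.png',cv2.resize(s['pixels'][170:310,160:310,::-1],None,fx=4,fy=4))
w=camera('wrist'); cv2.imwrite('pics/w8.png',w['pixels'][:,:,::-1])
E
```

```text
time: 13.45
tool_pos: [0.4724, -0.0817, 0.2675]
tool_rot: [0.004, 0.182, 0.983, -0.001]
wrist_force: [0.4, -0.0, 0.9]
finger_gap: 0.0852
t 13.45 pos [ 0.4724 -0.0817  0.2675] yaw_y 68.99 zax [ 0.0082 -0.0027 -1.    ] gap 0.0852 F [ 0.38 -0.04  0.85]
local [0.0828 0.2255 0.0069]
```

View pics/s8.png

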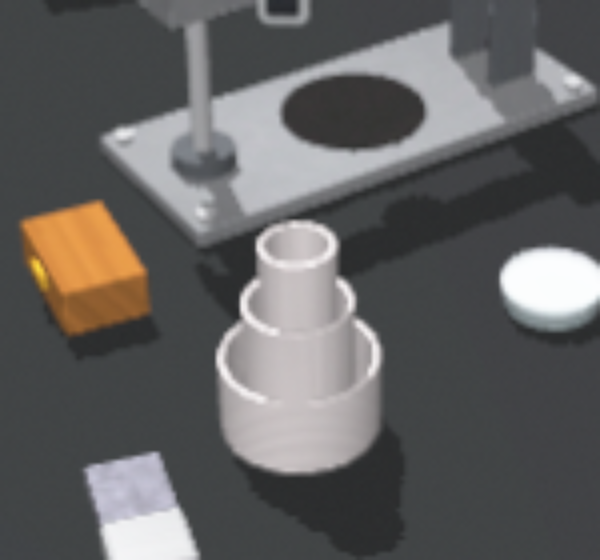

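View pics/w8.png

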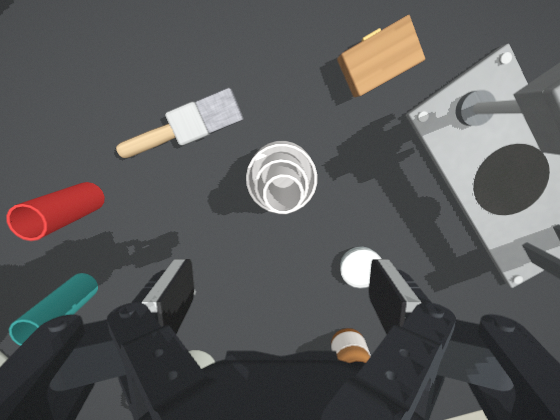

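Nest complete: narrow rim at (297,245), middle rim (297,303), wide rim (299,360) in the 4x crop, all concentric and upright. On to the latch, turning the jaws to the carrier's y.

```bash
python3 -m crank '0.01 0.025 -0.035 0 -1;0.015 0.04 0 0 -1;0.015 0.042 0 -7.2 -1;0.01 0.043 0 -7.2 -1;0.004 0.044 0 -7.2 -1;0 0.035 0 -7.2 -1;0 0 0 -7.2 -1;0 0 0 0 -1;0 0 0 0 -1;0 0 0 0 -1'; python3 - <<'E'
from h import *
to(.476,.1585,.30)
w=camera('wrist'); cv2.imwrite('pics/w9.png',w['pixels'][:,:,::-1])
E
```

```text
time: 14.55
tool_pos: [0.4719, 0.1559, 0.2967]
tool_rot: [-0.001, -0.129, 0.992, -0.0]
wrist_force: [-0.1, 0.4, -0.8]
finger_gap: 0.0853
t 14.55 pos [0.4719 0.1559 0.2967] yaw_y 104.82 zax [-1.4e-03 -3.0e-04 -1.0e+00] gap 0.0853 F [-0.15  0.44 -0.76]
local [-0.0046  0.0015 -0.0033]
```

View pics/w9.png

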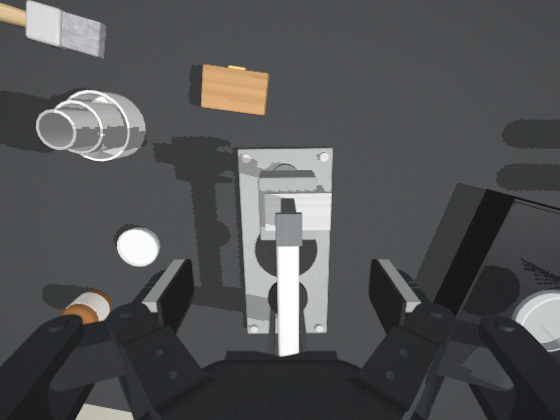

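Wrist view: tab top is the dark square around (289,230) on the head, carrier plate corners (238,150), (332,149), (247,333), (328,333); latch plate sticks out to the right, i.e. +y.

```bash
python3 - <<'E'
import cv2
im=cv2.imread('pics/w9.png'); cv2.imwrite('pics/w9c.png',cv2.resize(im[140:340,220:350],None,fx=4,fy=3,interpolation=cv2.INTER_CUBIC)[:600])
cv2.imwrite('pics/w9c.png',cv2.resize(im[160:260,240:350],None,fx=6,fy=6,interpolation=cv2.INTER_CUBIC))
E
```

```text
(no output)
```

View pics/w9c.png

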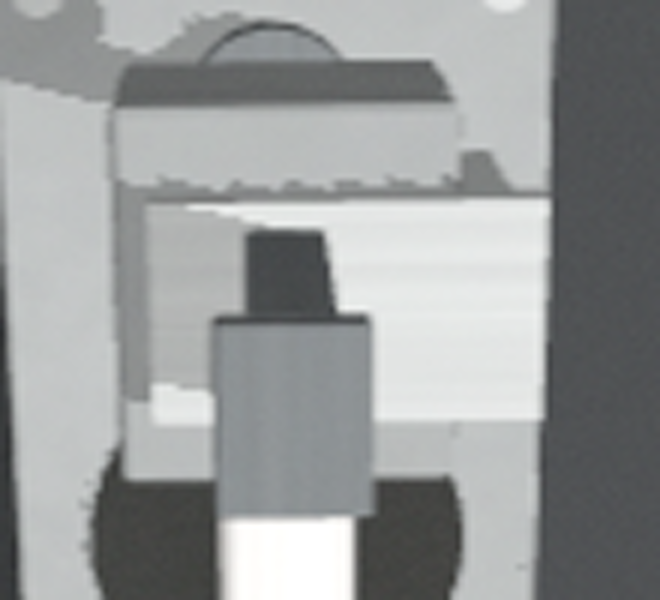

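```bash
python3 - <<'E'
from h import *
w=camera('wrist')
P=lambda a,b:(240+(a+.5)/6-.5,160+(b+.5)/6-.5)
c=[onz(w,*P(a,b),.218) for a,b in [(213,320),(371,320),(218,517),(374,515)]]
print(np.array(c).round(4)); m=np.mean(c,0); print(m)
print('len',np.linalg.norm(c[0]-c[2]),np.linalg.norm(c[0]-c[1]))
d=(c[0]-c[2]+c[1]-c[3]); print('ang',np.degrees(np.arctan2(-d[1],-d[0])))
for a in [(238.5,149.5),(332,149),(247,333),(328,333)]: print(onz(w,*a,.012).round(4))
t=camera('top')
to(m[0],m[1],.2)
E
```

```text
[[0.4659 0.1503 0.218 ]
 [0.4609 0.1688 0.218 ]
 [0.4909 0.1574 0.218 ]
 [0.4856 0.1763 0.218 ]]
[0.47581895 0.16320606 0.218     ]
len 0.02600521825679778 0.019221134587895608
ang 16.388767946058554
[0.4553 0.0922 0.012 ]
[0.4219 0.2152 0.012 ]
[0.7431 0.1707 0.012 ]
[0.7089 0.2997 0.012 ]
t 14.7 pos [0.4723 0.1559 0.2973] yaw_y 104.86 zax [-3.e-04 -0.e+00 -1.e+00] gap 0.0855 F [-0.39  0.41  0.3 ]
local [-0.0053  0.0062  0.0973]
```

```bash
python3 -m crank '-0.005 0.006 0.02 -0.8 -1;0 0 0.035 0 -1;0 0 0.03 0 -1;0 0 0.012 0 -1;0 0 0 0 -0.5;0 0 0 0 -0.2;0 0 0 0 -0.2'; python3 - <<'E'
from h import *
to(.4758,.1632,.192)
w=camera('wrist'); cv2.imwrite('pics/w10.png',w['pixels'][:,:,::-1])
s=camera('side'); cv2.imwrite('pics/s10.png',cv2.resize(s['pixels'][70:220,160:310,::-1],None,fx=4,fy=4))
E
```

```text
time: 15.4
tool_pos: [0.4767, 0.1638, 0.202]
tool_rot: [0.001, -0.137, 0.991, 0.0]
wrist_force: [0.3, -0.4, -0.3]
finger_gap: 0.0513
t 15.4 pos [0.4767 0.1638 0.202 ] yaw_y 105.77 zax [ 2.8e-03  6.0e-04 -1.0e+00] gap 0.0513 F [ 0.28 -0.36 -0.33]
local [ 0.0011 -0.0003  0.01  ]
```

View pics/w10.png

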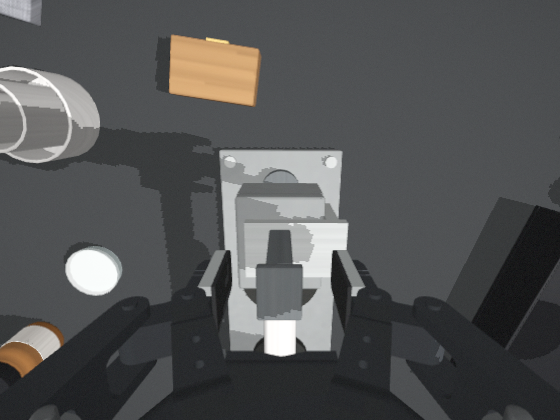

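View pics/s10.png

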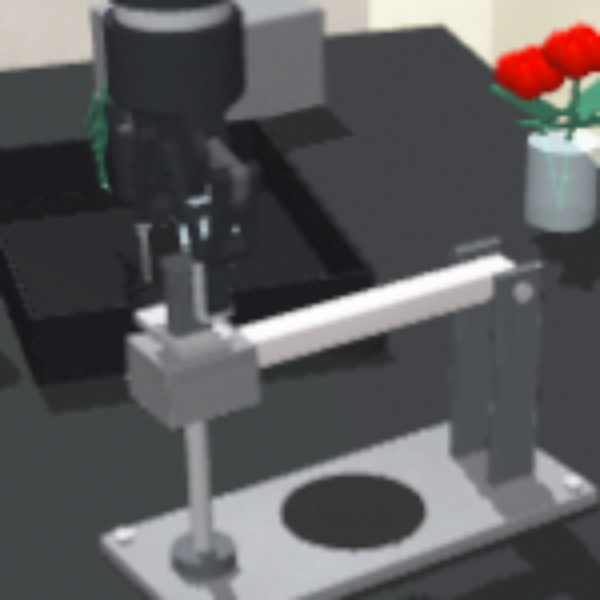

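The tab sits centred between the pads (tab at about 280, pads 217 to 345). Down 10 mm and grip.

```bash
python3 -m crank '0 0 0.006 0 -0.2;0 0 0.004 0 -0.2;0 0 0 0 -0.2;0 0 0 0 0.3;0 0 0 0 0.8;0 0 0 0 0.95;0 0 0 0 0.95;0 0 0 0 0.95;0 0 0 0 0.95' 50; python3 - <<'E'
from h import *
to(.4758,.1632,.192)
w=camera('wrist'); cv2.imwrite('pics/w11.png',w['pixels'][:,:,::-1])
s=camera('side'); cv2.imwrite('pics/s11.png',cv2.resize(s['pixels'][100:180,180:260,::-1],None,fx=7,fy=7))
E
```

```text
time: 16.4
tool_pos: [0.4758, 0.1627, 0.1901]
tool_rot: [-0.0, -0.137, 0.991, -0.001]
wrist_force: [2.7, -4.9, -4.2]
finger_gap: 0.0154
t 16.4 pos [0.4758 0.1627 0.1901] yaw_y 105.74 zax [ 2.0e-04 -2.1e-03 -1.0e+00] gap 0.0154 F [ 2.7  -4.88 -4.17]
local [-0.0002  0.0005 -0.0019]
```

View pics/w11.png

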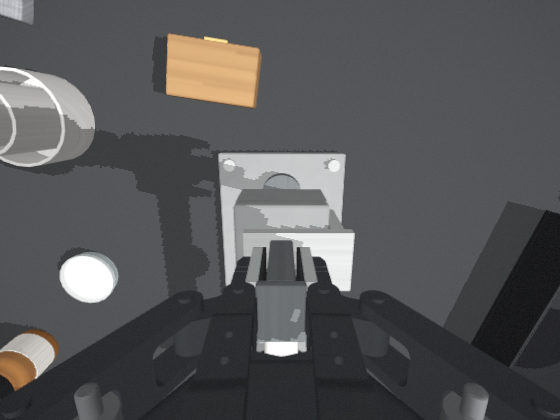

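View pics/s11.png

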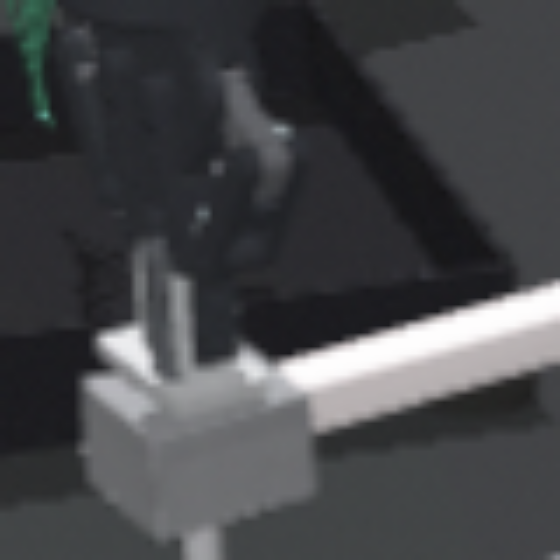

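```bash
python3 -m crank '0 0 0 0 0.95;0 0 0 0 0.95;0 0 0 0 0.95'
```

```text
time: 16.8
tool_pos: [0.4757, 0.1627, 0.19]
tool_rot: [-0.0, -0.137, 0.991, -0.001]
wrist_force: [2.7, -5.1, -3.3]
finger_gap: 0.0154
```

```bash
python3 - <<'E'
from h import *
w=camera('wrist'); cv2.imwrite('pics/w12.png',cv2.resize(w['pixels'][220:370,210:360,::-1],None,fx=4,fy=4,interpolation=cv2.INTER_CUBIC))
E
```

```text
(no output)
```

View pics/w12.png

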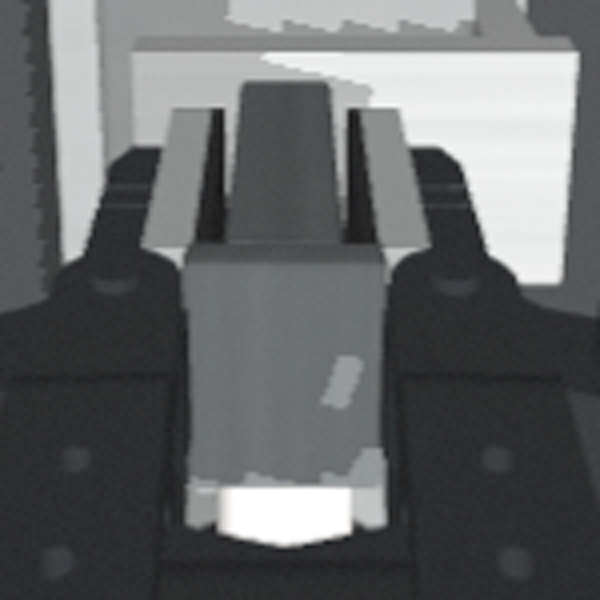

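The pads show about 2 mm of gap on each side of the tab stem, so the fingers are stopped on the wider lip (reading 15 mm). I'll open, go slightly lower and close again.

```bash
python3 -m crank '0 0 0 0 0.2;0 0 0 0 0.2;0 0 0.002 0 0.2;0 0 0.003 0 0.2;0 0 0 0 0.2;0 0 0 0 0.2'; python3 -m crank '0 0 0 0 0.5;0 0 0 0 0.95;0 0 0 0 0.95;0 0 0 0 0.95;0 0 0 0 0.95' 40;  python3 - <<'E'
from h import *
w=camera('wrist'); cv2.imwrite('pics/w13.png',cv2.resize(w['pixels'][220:370,210:360,::-1],None,fx=4,fy=4,interpolation=cv2.INTER_CUBIC))
E
```

```text
time: 17.45
tool_pos: [0.4758, 0.164, 0.1861]
tool_rot: [0.001, -0.137, 0.991, 0.0]
wrist_force: [-0.0, 0.2, 5.6]
finger_gap: 0.0341
time: 17.95
tool_pos: [0.4772, 0.1631, 0.1872]
tool_rot: [0.002, -0.137, 0.991, -0.001]
wrist_force: [0.3, -3.0, 10.9]
finger_gap: 0.0158
```

View pics/w13.png

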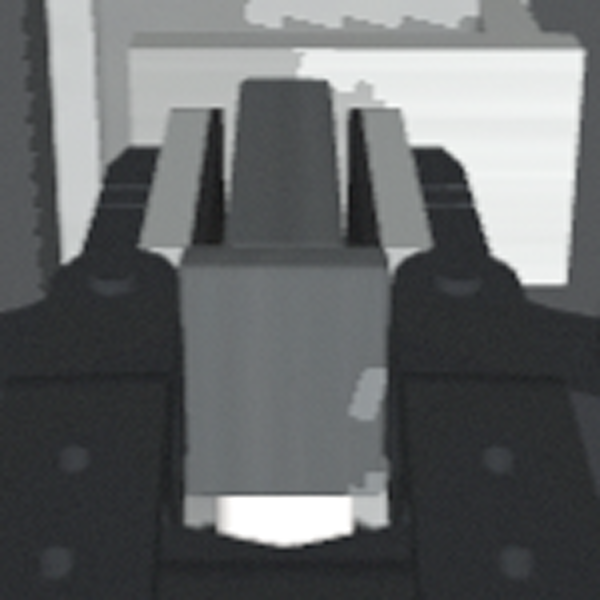

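Lower is no better: the tips near the head plate (10.9 N up) and the lip still stops the fingers. I'll raise the grip so the pads lie flat on the whole lip.

```bash
python3 -m crank '0 0 0 0 0.2;0 0 0 0 0.2;0 0 -0.004 0 0.2;0 0 -0.004 0 0.2;0 0 0 0 0.2;0 0 0 0 0.2'; python3 -m crank '0 0 0 0 0.5;0 0 0 0 0.95;0 0 0 0 0.95;0 0 0 0 0.95;0 0 0 0 0.95' 50;  python3 - <<'E'
from h import *
w=camera('wrist'); cv2.imwrite('pics/w14.png',cv2.resize(w['pixels'][220:370,210:360,::-1],None,fx=4,fy=4,interpolation=cv2.INTER_CUBIC))
E
```

```text
time: 18.6
tool_pos: [0.4753, 0.1638, 0.1933]
tool_rot: [-0.0, -0.137, 0.991, 0.0]
wrist_force: [-0.5, 0.7, 0.5]
finger_gap: 0.0338
time: 19.1
tool_pos: [0.4756, 0.1627, 0.1933]
tool_rot: [-0.0, -0.137, 0.991, -0.001]
wrist_force: [-0.2, -6.1, 1.0]
finger_gap: 0.0189
```

View pics/w14.png

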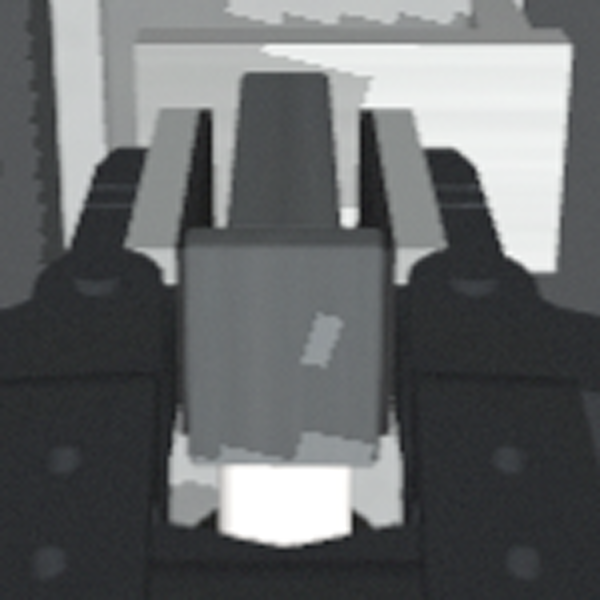

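The fingers now hold the lip flat (reading 18.9 mm). Pull along tool +y, which is the carrier's +y.

```bash
python3 -m crank '0 0.003 0 0 0.95;0 0.004 0 0 0.95;0 0.004 0 0 0.95;0 0.003 0 0 0.95;0 0 0 0 0.95;0 0 0 0 0.95' 60;  python3 - <<'E'
from h import *
to(.4758,.1632,.195)
w=camera('wrist'); cv2.imwrite('pics/w15.png',w['pixels'][:,:,::-1])
E
```

```text
time: 19.75
tool_pos: [0.4721, 0.1751, 0.1934]
tool_rot: [0.0, -0.137, 0.991, -0.002]
wrist_force: [1.6, -9.1, 1.1]
finger_gap: 0.0186
t 19.75 pos [0.4721 0.1751 0.1934] yaw_y 105.71 zax [ 8.0e-04 -4.8e-03 -1.0e+00] gap 0.0186 F [ 1.56 -9.08  1.14]
local [-0.0003 -0.0125 -0.0016]
```

View pics/w15.png

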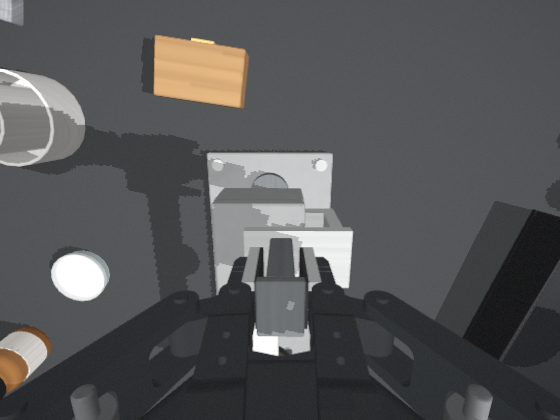

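Latch drawn: the tool shifted 12.5 mm and the spring reads 9.2 N, which corresponds to about 0.0128 m. Start lifting along the arc.

```bash
python3 -m crank '-0.0015 0 -0.006 0 0.95;-0.0025 0 -0.008 0 0.95;-0.003 0 -0.008 0 0.95;0 0 0 0 0.95';  python3 - <<'E'
from h import *
to(.4721,.1751,.1934)
s=camera('side'); cv2.imwrite('pics/s16.png',cv2.resize(s['pixels'][70:220,160:310,::-1],None,fx=4,fy=4))
E
```

```text
time: 20.2
tool_pos: [0.4786, 0.1768, 0.215]
tool_rot: [-0.001, -0.136, 0.991, -0.003]
wrist_force: [3.3, -7.9, -6.8]
finger_gap: 0.0189
t 20.2 pos [0.4786 0.1768 0.215 ] yaw_y 105.66 zax [-7.0e-04 -5.2e-03 -1.0e+00] gap 0.0189 F [ 3.26 -7.89 -6.8 ]
local [0.0067 0.0002 0.0216]
```

View pics/s16.png

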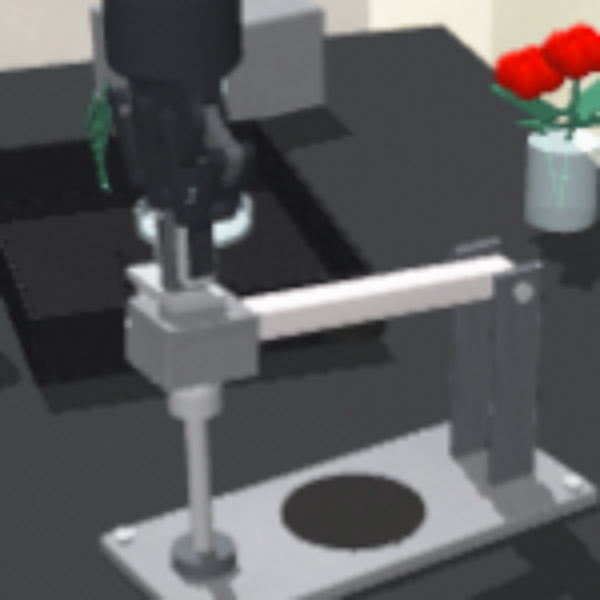

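The bar has come off the ball (head raised, ball now visible below it at (195,400) in the crop). Continue along the arc.

```bash
python3 -m crank '-0.0028 0 -0.007 0 0.95;-0.003 0 -0.007 0 0.95;-0.0034 0 -0.007 0 0.95;-0.0036 0 -0.0066 0 0.95;-0.0038 0 -0.0066 0 0.95;-0.004 0 -0.0066 0 0.95;0 0 0 0 0.95';  python3 - <<'E'
from h import *
to(.4721,.1751,.1934)
s=camera('side'); cv2.imwrite('pics/s17.png',cv2.resize(s['pixels'][70:220,160:310,::-1],None,fx=4,fy=4))
E
```

```text
time: 20.95
tool_pos: [0.4962, 0.1818, 0.2552]
tool_rot: [-0.003, -0.137, 0.991, -0.003]
wrist_force: [-4.2, -11.0, -1.8]
finger_gap: 0.0185
t 20.95 pos [0.4962 0.1818 0.2552] yaw_y 105.7 zax [-0.0056 -0.0065 -1.    ] gap 0.0185 F [ -4.2  -11.01  -1.83]
local [0.0245 0.0003 0.062 ]
```

View pics/s17.png

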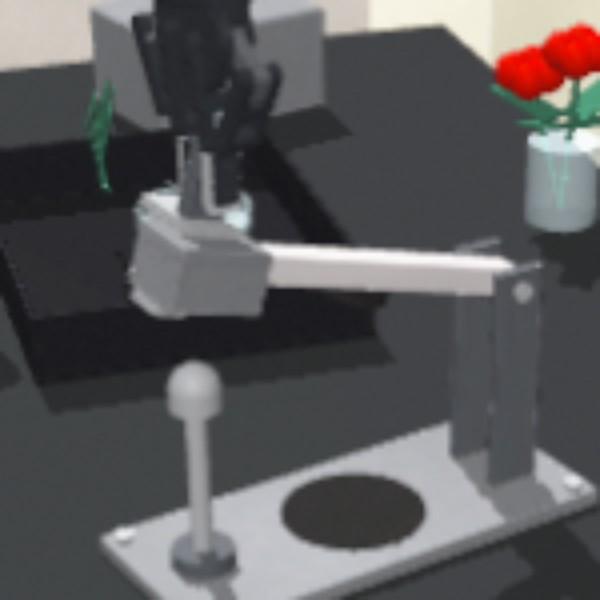

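The bar is up about 0.3 rad, with the ball fully exposed at (195,385). Continue to about 0.42.

```bash
python3 -m crank '-0.003 0 -0.006 0 0.95;-0.003 0 -0.006 0 0.95;-0.0035 0 -0.0065 0 0.95;-0.0035 0 -0.0065 0 0.95;0 0 0 0 0.95;0 0 0 0 0.95;0 0 0 0 0.95';  python3 - <<'E'
from h import *
to(.4721,.1751,.1934)
s=camera('side'); cv2.imwrite('pics/s18.png',cv2.resize(s['pixels'][60:300,160:360,::-1],None,fx=2.5,fy=2.5))
w=camera('wrist'); cv2.imwrite('pics/w18.png',w['pixels'][:,:,::-1])
E
```

```text
time: 21.7
tool_pos: [0.511, 0.186, 0.2792]
tool_rot: [-0.001, -0.137, 0.991, -0.002]
wrist_force: [4.7, -8.1, -8.4]
finger_gap: 0.0183
t 21.7 pos [0.511  0.186  0.2792] yaw_y 105.73 zax [-0.0017 -0.0049 -1.    ] gap 0.0183 F [ 4.67 -8.09 -8.36]
local [0.0401 0.0004 0.0859]
```

View pics/s18.png

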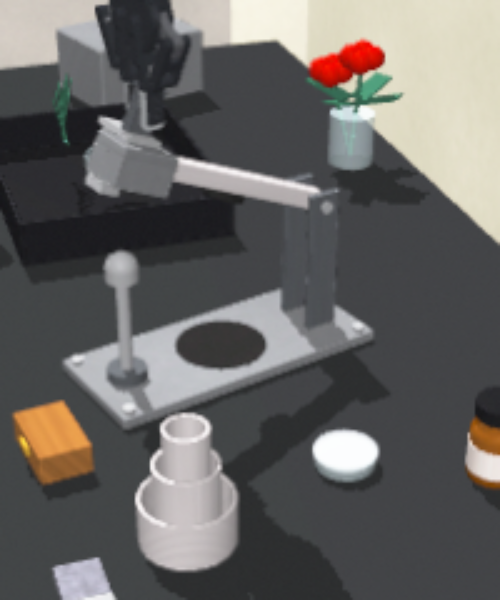

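View pics/w18.png

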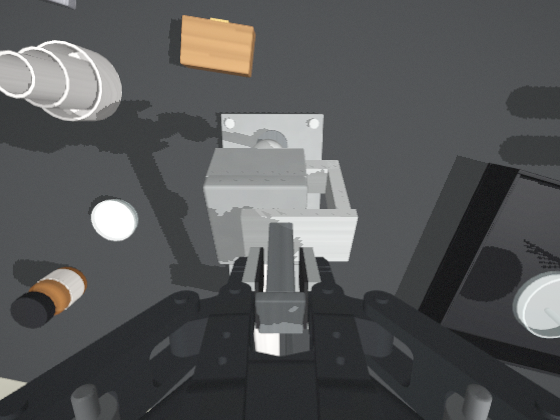

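```bash
python3 -m crank '0 0 0 0 0.95;0 0 0 0 0.95'; python3 - <<'E'
from h import *
s=camera('side'); f=np.array
p0=np.array([.5815,.1925,0]);a=np.radians(15.5);ux=f([np.cos(a),np.sin(a),0]);n=f([-np.sin(a),np.cos(a),0])
def hit(u,v,off=0):
    o,d=ray(s,160+u/2.5,60+v/2.5); X=o+d*(((p0+off*n-o)@n)/(d@n)); return ((X-p0)@ux).round(4),X[2].round(4)
# front (−y) side face edges; bar half width ~10mm
A=hit(178,182,-.008);B=hit(300,204,-.008);print(A,B,'angle',np.arctan2(A[1]-B[1],B[0]-A[0]))
A=hit(178,160);B=hit(300,185);print(A,B,'angle',np.arctan2(A[1]-B[1],B[0]-A[0]))
to(.4721,.1751,.1934); print(status.observe()['joint_velocities'].round(3))
cv2.imwrite('pics/t19.png',cv2.resize(camera('top')['pixels'][130:310,140:420,::-1],None,fx=2.85,fy=2.85))
E
```

```text
time: 22.0
tool_pos: [0.5109, 0.186, 0.2792]
tool_rot: [-0.001, -0.137, 0.991, -0.002]
wrist_force: [6.2, -8.1, -8.4]
finger_gap: 0.0184
(np.float64(-0.0497), np.float64(0.2108)) (np.float64(0.0914), np.float64(0.1516)) angle 0.39725441654734067
(np.float64(-0.0444), np.float64(0.2288)) (np.float64(0.0967), np.float64(0.1682)) angle 0.405661345774039
t 22.05 pos [0.5109 0.186  0.2792] yaw_y 105.73 zax [-0.0017 -0.0049 -1.    ] gap 0.0182 F [ 6.08 -7.94 -8.18]
local [0.0401 0.0004 0.0859]
[ 0.     0.001 -0.001  0.     0.001 -0.003]
```

View pics/t19.png

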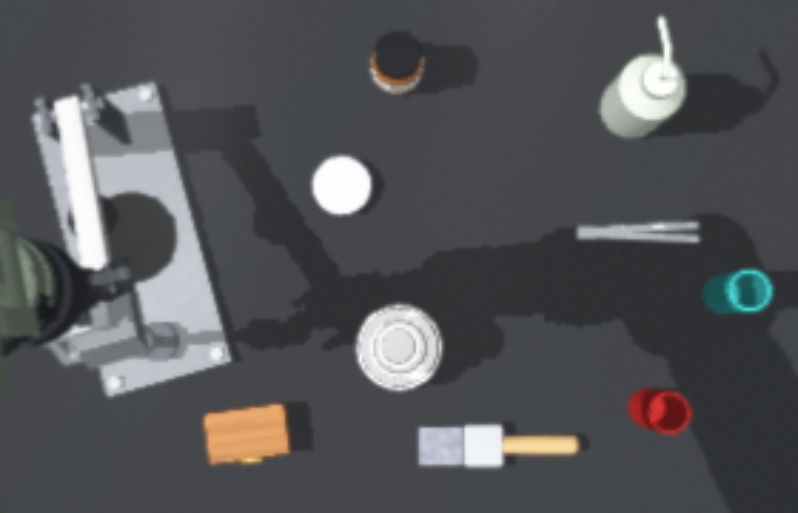

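The top view shows the bystanders at their starting pixels, the pots concentric, and the bar held still at about 0.40 rad (about 86 mm), so I'm handing in.

```bash
python3 -c "
from station import job; print(job.close_job())
from h import *; to(.4721,.1751,.1934)"
```

```text
the job is handed in; nothing more can be done
None
the job is handed in; nothing more can be done
```

I set the middle pot in the widest one and the narrowest in the middle one. Then I drew the latch and raised the bar, and handed in at about 22 s of the 64 s while still holding it; no verdict was reported.

- **Pots:** they stand upright and look concentric in the side and top views. The rim steps look like the expected 34 mm, though I didn't measure them. I saw no sign that the widest pot moved.
- **Latch:** drawn about 12.5 mm with the bar still down. The spring force read about 9 N, which fits that distance.
- **Bar:** held at about 0.40 rad from the side view, and about 0.42 rad from how far the tool rose. The end is roughly 86 mm up, against the 80 mm required. Joint speeds were nearly zero. The wrist read about 8 N each sideways and downward, so the bar hangs on the fingers, and nothing else props it.
- **Bystanders:** in the last top view they stand where they were at the start.

**What did not go as planned:** at the stated grip height the fingers stopped on the tab's lip (15 mm reading) instead of closing on the 12 mm plate. Going 3 mm lower did not help and pressed up with about 11 N. I gripped the 20 mm lip about 3 mm higher instead. It held without visible slip, but by friction on the lip rather than hooked under it.

The camera views also disagreed by up to 5 mm on the tab's position. I used the closer wrist view.

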